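# Clear the kettle off the camera stand and show the square stamp to the camera

## Task

Somebody has left the tea kettle on the platform of the inspection camera's stand, right in its view: lift it off and set it down gently, upright, fully on the round cork mat. Then take the stamp with the square base out of the red tray and hold it up in the air with its printing face turned squarely to the camera, in the middle of the picture and about 15 cm in front of the lens, and finish still holding it there, motionless. Leave the other two stamps, the tumbler and the marker where they are.

Things in the scene. Friction and masses are not known exactly. Their poses are not given: they have to be found in the camera images.
- stand: Camera stand, fixed, ahead of the robot, yaw within 0.3 rad: aluminium base plate 235 x 100 x 12 mm, at its near end a square grey platform 110 x 110 mm with white top, 30 mm above the desk, at its far end the camera. Origin on the desk under the platform's middle; x points from the platform to the camera, z up.
- camera: Inspection camera of the stand, fixed between two upright plates: grey housing, black lens barrel 34 mm across. Origin at the lens front's centre, 86 mm from the platform's middle along stand x, 75 mm above the desk. z = viewing direction, back and up, 35 degrees from vertical: the point 150 mm in front of the lens is above the platform's middle, 198 mm above the desk. y is level.
- kettle: Closed steel tea kettle, about 0.4 kg, 90 mm across, on the platform. Origin under its bottom's middle, z up. Lid top at 82 mm, lid knob to 91 mm. Over it a wooden handle bar 70 mm long along the kettle's x, 14 x 14 mm, its middle 133 mm above the bottom, about 42 mm of room beneath; wires go down at its ends. Spout reaches 73 mm out at -x, in line with the bar.
- kettle_grip (a point): The middle of the kettle's wooden handle bar (axes as the kettle's).
- mat: Round cork mat on the desk, 150 mm across and 5 mm thick, fixed, to one side of the stand (the tray is on the other side). Origin under its centre.
- tray: Open red tray 110 x 240 mm (x, y), walls 25 mm high and 4 mm thick, floor 4 mm thick, with two cross walls that part it into three bays in a row along its y axis, bay centres 79 mm apart. Fixed. Origin under its middle. Each bay holds one stamp, in any order.
- square_stamp: The stamp to show: SQUARE wooden base 46 x 46 x 20 mm, black rubber printing face underneath, upright flat wooden handle 18 mm thick along the stamp's x, 30 mm wide along y, top 85 mm above the face. About 70 g. Origin at the printing face's centre, z from the face up the handle. Stands in a bay on its face.
- stamp_face (a point): Centre of the square stamp's printing face (same as its origin).
- stamp_grip (a point): Point on the middle of the square stamp's handle, 62 mm above the printing face.
- round_stamp: Another stamp, same handle and height, ROUND base 46 mm across. Origin at the centre of its printing face. To be left in its bay.
- oblong_stamp: Another stamp, same handle and height, narrow OBLONG base 64 x 24 mm. Origin at the centre of its printing face. To be left in its bay.
- tumbler: Green drinking tumbler with grey lid, 70 mm across, 148 mm tall, standing on the desk beyond the tray or the mat. Origin under its middle. To be left alone.
- marker: Black marker pen lying on the desk beyond the tray or the mat, 115 mm long, 13 mm thick. Origin under its middle, x along the pen. To be left alone.
Not all that is in view belongs to the job. What is shaped like the oblong_stamp but orange or turquoise is not meant. What is shaped like the round_stamp but pink is not meant.

How it is judged:
By the outcome, as a careful person would: the job done as asked, in the order asked, and still so for the second after the job is handed in, while the arm keeps its last pose, push and grip.
It also fails if it takes over 54 s, if anything falls off the work surface, if the arm or the gripper's body presses on something with over 40 N, if the wrist force passes 120 N, or if a joint passes its speed limit or range.

## Robot

A 6-joint arm with a two-finger parallel gripper is mounted at the origin on the work surface. World frame = base frame: x ahead of the robot, y to its left, z up, the work surface at z = 0. Lengths are in m, angles in degrees, forces in N, time in s.
With the tool pointing down it reaches from about 0.25 to 0.725 m from the base axis. Payload 9.7 kg.
Tool frame: the origin (TCP) lies between the finger pads; the fingertips stand bot.tcp_to_tips ahead of it and the grasp point (between the pads) lies 11 mm behind it (bot.tcp_to_tips is the distance from the TCP to the fingertips, in m); z points along the fingers, y is the line along which they close (so a half turn about z gives the same grasp; the last joint's range is limited). The gripper opens to 85 mm and grips with 20 to 120 N. Pads are 22 mm wide; open, the fingers measure 114 mm over their backs; the gripper's body (76 mm by 85 mm) begins 54 mm behind the grasp point. The pads swing forward as they close: fully open they stand 13 mm farther back than shut.
Start: joints at [68.812, 4.979, 10.078, 95.1, 0, 90], TCP at [0.199, 0.513, 0.239] pointing down, gripper open.
Joint ranges: [-179.16, 179.16], [-48.56, 103.87], [-65.8, 70.77], [-126.05, 130.52], [-82.76, 87.17], [-180, 180]. Speed limits (degrees/s): [127.2, 127.2, 147.25, 180, 180, 180].

## Interface

Orientations are given as [roll, pitch, yaw] about the fixed x, y, z axes, in that order (R = Rz(yaw) Ry(pitch) Rx(roll)).
In Python, from workcell import bot gives the robot as it stands. The module is installed in compiled form; this text tells all that it offers.
- The arm moves only by the tool carry_out, never from a script. Its arguments are lists of equal length, an entry for each row: "linear": the shift along the world's x, y, z normalised to -1 to 1, where 1 is 2 cm, a list of three; "rotation": the turn, a rotation vector about the world's x, y, z normalised to -1 to 1, where 1 is 8 degrees, a list of three; "grip": the closure, from -1 (fully open) to 1 (shut). In form: {"linear": [[tx, ty, tz], ...], "rotation": [[rx, ry, rz], ...], "grip": [grip, ...]}. A call has 1 to 12 rows; each row shifts and turns the commanded pose from where the row before left it; what a row does not reach is not made up. A row lasts 1/10 s, in which the tool goes at most 50 mm and 8.59 degrees, less where a joint would pass 70% of its speed; a pose out of reach is approached as far as the arm can. A call with a number of a shift or a turn outside -1 to 1 is refused whole. A call with a gripper value outside its range is refused whole. The fingers move at their own pace and stop on an object; "grip_force" is the grip in N (left out, the last holds). Time passes only in rows, so rows that do not move let the fingers close. It gives the time, the measured TCP pose, the force, the opening and the grip force at its end, in the units of the state.
- bot.get_obs(): the state, without advancing time (a new reading comes with each control period).
- bot.camera(name): name is "scene" or "side" or "wrist"; returns the picture (480x640x3 uint8, blue, green, red); there is no depth.
- bot.camera_model(name): a dict with "fx", "fy", "cx", "cy" (pixels), "camera_from_world" (4x4, takes a point from world to camera coordinates). Camera axes: x right, y up, looking along -z (the intrinsics and any distortion apply to the point x, -y, -z); pixel columns grow to the right and rows downward; lengths in m; the calibration is good to about 2 mm. The wrist camera is an equidistant fisheye: a pixel r from the principal point sees the ray r / f radians off the axis. A picture is of the moment at which its call begins: read the wrist's pose just before it. camera_model takes no time and is no camera call; for the wrist camera it gives the pose at the moment of the call.
- bot.job_done(): hands the job in; it is judged then, once.
The state is a dict: "time": time; "q": joint angles; "qd": joint speeds; "joint_efforts": joint torques, N m; "ee_pos": TCP position; "tcp_rot": TCP orientation; "wrist_force": force on the tool from outside, world axes, zero at the start; "torque": the same for the moment, N m; "opening": finger opening in m; "grasp_force": force on a finger pad.
Only numpy, scipy, OpenCV 4.12 (cv2) and the standard library are available. Lean on these libraries where they do the work, as an engineer would, in place of code of your own. Each camera call takes 0.05 s, during which the arm holds its last target. There are 200 camera calls.

## Working session

There is one attempt and no reset: what is moved stays moved. The work goes in short steps, Python scripts to look and compute and a tool call to move; the robot and the scene stay as the last step left them, time stands still between calls to the robot, and variables do not carry over. Pictures are saved under pics/ and viewed, at most 10 in all, crops included, and the job is handed in when it is done.

Besides the shell and the picture viewer there is one more tool, called after ">>>" by a JSON object that holds its "name" and its "arguments". carry_out: Moves the arm, as the interface text tells. Its arguments: {"type":"object","properties":{"linear":{"type":"array","items":{"type":"array","items":{"type":"number"}}},"rotation":{"type":"array","items":{"type":"array","items":{"type":"number"}}},"grip":{"type":"array","items":{"type":"number"}},"grip_force":{"type":"number"}},"required":["linear","rotation","grip"]}

```bash
mkdir -p pics; python3 - <<'E'
from workcell import bot
import cv2,numpy as np
o=bot.get_obs();print(o['ee_pos'],o['tcp_rot'],o['opening'],bot.tcp_to_tips,o['time'])
for n in("scene","side","wrist"):
    im=bot.camera(n);cv2.imwrite(f"pics/{n}0.png",im);m=bot.camera_model(n);print(n,m['fx'],m['cx'],m['cy'],np.round(m['camera_from_world'],3).tolist(),[k for k in m])
E
```

```text
[0.19870741 0.51261119 0.23855538] [-1.79921509e+02 -7.22059203e-04  1.58810670e+02] 0.08517946932481454 0.008 0.0
scene 445.1172671801492 323.80563594266846 237.64550091548907 [[0.718, 0.696, -0.009, -0.394], [-0.576, 0.602, 0.553, 0.295], [0.39, -0.392, 0.833, -1.509], [0.0, 0.0, 0.0, 1.0]] ['fx', 'fy', 'cx', 'cy', 'camera_from_world']
side 505.47432714932285 323.40497121721506 251.20979592554923 [[0.958, -0.286, -0.005, -0.547], [0.177, 0.581, 0.795, -0.17], [-0.224, -0.762, 0.607, -1.122], [0.0, 0.0, 0.0, 1.0]] ['fx', 'fy', 'cx', 'cy', 'camera_from_world']
wrist 371.64829954431775 320.07351347929125 238.14238163759723 [[0.362, 0.932, -0.0, -0.549], [-0.881, 0.342, -0.327, 0.043], [-0.304, 0.118, 0.945, -0.38], [0.0, 0.0, 0.0, 1.0]] ['fx', 'fy', 'cx', 'cy', 'camera_from_world']
```

View pics/scene0.png

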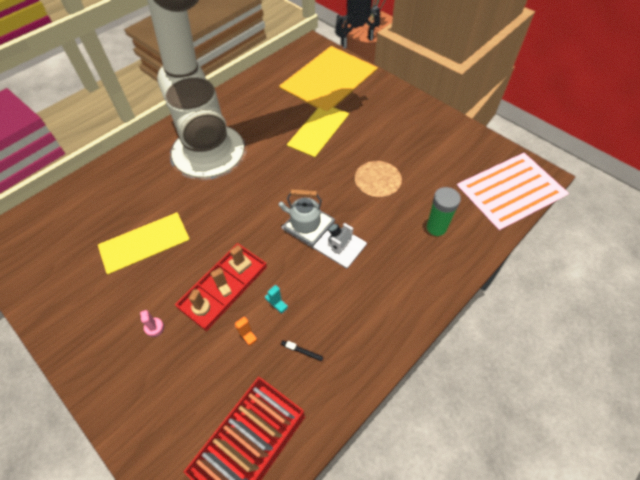

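View pics/side0.png

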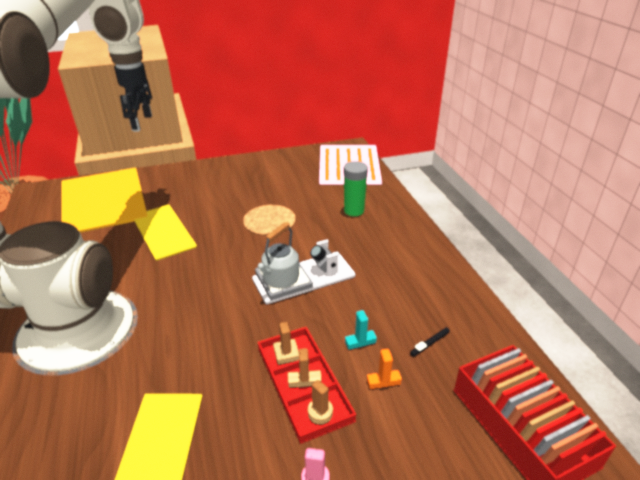

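View pics/wrist0.png

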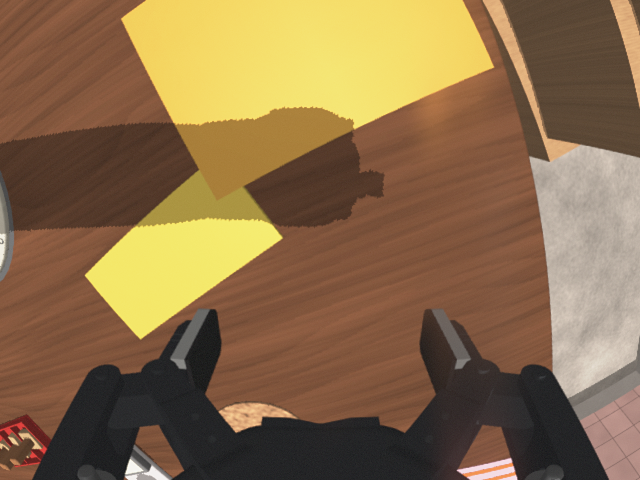

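The scene picture shows the kettle at (305,213), mat at (378,179), stand plate corners around (340,263), and red tray centred near (222,286). The square stamp seems to be the one at (239,262). The side picture shows the kettle at (283,268) and that same stamp at (287,345). The wrist view shows only yellow sheets and the mat's edge. Next, enlarged crops for a precise fit.

```bash
python3 - <<'E'
import cv2,numpy as np
a=cv2.imread("pics/scene0.png")[150:340,170:410]
b=cv2.imread("pics/side0.png")[195:445,235:365]
cv2.imwrite("pics/sc1.png",cv2.resize(a,None,fx=3.15,fy=3.15,interpolation=cv2.INTER_CUBIC))
b1=cv2.imread("pics/side0.png")[200:305,235:365];b2=cv2.imread("pics/side0.png")[315:440,250:360]
p=np.zeros((600,800,3),np.uint8)
x=cv2.resize(b1,None,fx=3.5,fy=3.5,interpolation=cv2.INTER_CUBIC);p[:x.shape[0],:x.shape[1]]=x
x=cv2.resize(b2,None,fx=3,fy=3,interpolation=cv2.INTER_CUBIC);p[:x.shape[0],460:460+x.shape[1]]=x
cv2.imwrite("pics/sd1.png",p)
E
```

```text
(no output)
```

View pics/sc1.png

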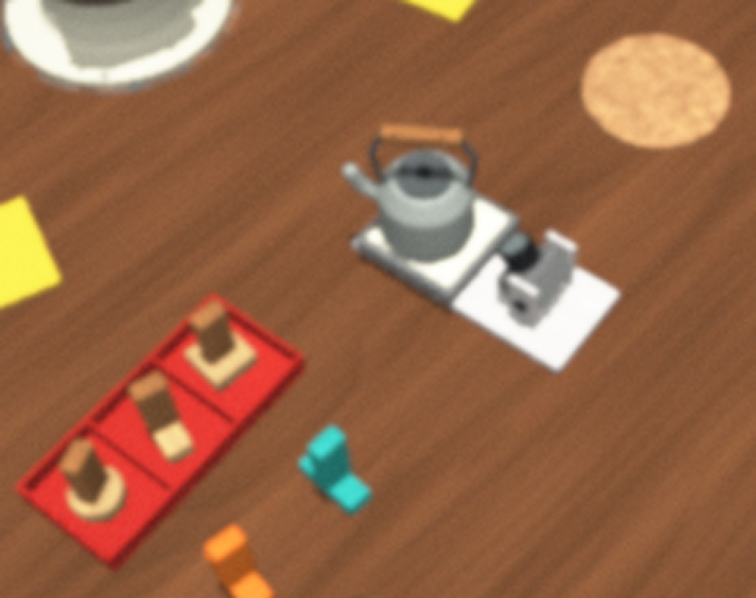

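View pics/sd1.png

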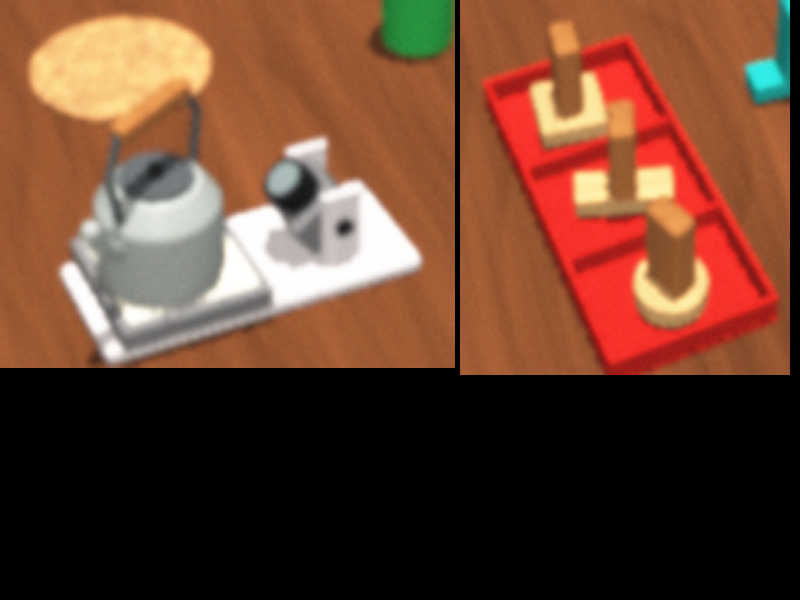

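Scene crop: bar (381,132)-(462,136), mat centre (656,90), platform and plate corners, tray corners and square stamp top (209,318) are clear. The side crop shows the same points. The square-base stamp is the one in the bay nearest the stand.

```bash
cat > h.py <<'E'
from workcell import bot
import numpy as np
from scipy.optimize import least_squares
def ray(m,u,v):
    T=np.array(m['camera_from_world']);R=T[:3,:3]
    d=R.T@np.array([(u-m['cx'])/m['fx'],-(v-m['cy'])/m['fy'],-1]);return -R.T@T[:3,3],d/np.linalg.norm(d)
def onz(m,u,v,z):
    c,d=ray(m,u,v);return c+d*(z-c[2])/d[2]
def tri(rs):
    A=sum(np.eye(3)-np.outer(d,d) for c,d in rs);b=sum((np.eye(3)-np.outer(d,d))@c for c,d in rs);return np.linalg.solve(A,b)
def proj(m,P):
    T=np.array(m['camera_from_world']);p=T[:3,:3]@np.array(P)+T[:3,3];return np.array([m['cx']+m['fx']*p[0]/-p[2],m['cy']+m['fy']*p[1]/p[2]])
def wray(m,u,v):
    T=np.array(m['camera_from_world']);R=T[:3,:3];x=np.array([u-m['cx'],v-m['cy']]);r=np.hypot(*x);th=r/m['fx'];s=np.sin(th)/max(r,1e-9)
    return -R.T@T[:3,3],R.T@np.array([x[0]*s,-x[1]*s,-np.cos(th)])
E
python3 - <<'E'
from h import *
np.set_printoptions(precision=4,suppress=True)
S=bot.camera_model("scene");D=bot.camera_model("side")
s=lambda u,v:(170+u/3.15,150+v/3.15)
k=lambda u,v:(235+u/3.5,200+v/3.5)
t=lambda u,v:(250+(u-460)/3,315+v/3)
T=lambda a,b:tri([ray(S,*a),ray(D,*b)])
print('bar mid',T(s(421,134),k(152,108)),'ends',T(s(381,132),k(118,127)),T(s(462,136),k(185,85)))
print('bar z.163',onz(S,*s(421,134),.163),onz(D,*k(152,108),.163))
print('knob',T(s(427,172),k(156,172)))
print('mat',onz(S,*s(656,90),.005),onz(D,*k(120,67),.005))
print('plat S R,B,L',[onz(S,*s(*p),.03) for p in((517,217),(447,290),(353,240))],'D',onz(D,*k(270,290),.03))
print('plate far S',[onz(S,*s(*p),.012) for p in((620,293),(557,370))],'D',[onz(D,*k(*p),.012) for p in((360,180),(421,262))])
print('lens',T(s(515,248),k(288,182)))
print('tray',[onz(S,*s(*p),.025) for p in((213,295),(303,357),(20,488))],[onz(D,*t(*p),.025) for p in((486,82),(630,38),(776,297))])
print('stamptop',T(s(209,318),t(565,38)),onz(S,*s(209,318),.089),onz(D,*t(565,38),.089))
print('base',[onz(S,*s(*p),.024) for p in((186,352),(222,378),(257,350))],[onz(D,*t(*p),.024) for p in((533,88),(595,75),(607,125),(545,138))])
E
```

```text
bar mid [0.4676 0.0083 0.1618] ends [ 0.4423 -0.0143  0.166 ] [0.4942 0.0311 0.1601]
bar z.163 [0.4673 0.0087 0.163 ] [0.4678 0.005  0.163 ]
knob [0.4681 0.0117 0.1073]
mat [0.5014 0.3001 0.005 ] [0.4956 0.293  0.005 ]
plat S R,B,L [array([0.521 , 0.0729, 0.03  ]), array([ 0.5311, -0.0299,  0.03  ]), array([ 0.4294, -0.0509,  0.03  ])] D [ 0.5312 -0.0395  0.03  ]
plate far S [array([0.6392, 0.0852, 0.012 ]), array([ 0.6522, -0.0145,  0.012 ])] D [array([0.6342, 0.0813, 0.012 ]), array([ 0.646 , -0.0215,  0.012 ])]
lens [0.5624 0.0259 0.0678]
tray [array([ 0.3793, -0.1781,  0.025 ]), array([ 0.4868, -0.1651,  0.025 ]), array([ 0.4108, -0.4124,  0.025 ])] [array([ 0.3755, -0.183 ,  0.025 ]), array([ 0.482 , -0.1715,  0.025 ]), array([ 0.5103, -0.4042,  0.025 ])]
stamptop [ 0.4284 -0.2113  0.0799] [ 0.4345 -0.2143  0.089 ] [ 0.4266 -0.2192  0.089 ]
base [array([ 0.4077, -0.2329,  0.024 ]), array([ 0.451 , -0.2279,  0.024 ]), array([ 0.4515, -0.1881,  0.024 ])] [array([ 0.4057, -0.1969,  0.024 ]), array([ 0.4497, -0.1977,  0.024 ]), array([ 0.4464, -0.2439,  0.024 ]), array([ 0.404 , -0.2427,  0.024 ])]
```

>>> {"name": "carry_out", "arguments": {"linear": [[0.5, -0.97, 0.1], [0.5, -0.97, 0.1], [0.5, -0.97, 0.1], [0.5, -0.97, 0.1], [0.5, -0.97, 0.1], [0.5, -0.97, 0.1], [0.5, -0.97, 0.1], [0.5, -0.97, 0.1], [0.5, -0.97, 0.1], [0.5, -0.97, 0.1], [0.5, -0.97, 0.1], [0.5, -0.97, 0.1]], "rotation": [[0, 0, -0.57], [0, 0, -0.57], [0, 0, -0.57], [0, 0, -0.57], [0, 0, -0.57], [0, 0, -0.57], [0, 0, -0.57], [0, 0, -0.57], [0, 0, -0.57], [0, 0, -0.57], [0, 0, -0.57], [0, 0, -0.57]], "grip": [-1, -1, -1, -1, -1, -1, -1, -1, -1, -1, -1, -1]}}

```text
time: 1.35
ee_pos: [0.319, 0.2792, 0.2632]
tcp_rot: [-180.0, 0.0, 103.9]
wrist_force: [0.3, 0.2, -0.3]
opening: 0.0857
grasp_force: 0.0
```

>>> {"name": "carry_out", "arguments": {"linear": [[0.5, -0.97, 0.1], [0.5, -0.97, 0.1], [0.5, -0.97, 0.1], [0.5, -0.97, 0.1], [0.5, -0.97, 0.1], [0.5, -0.97, 0.1], [0.5, -0.97, 0.1], [0.5, -0.97, 0.1], [0.5, -0.97, 0.1], [0.5, -0.97, 0.1], [0.5, -0.97, 0.1], [0, 0, 0]], "rotation": [[0, 0, -0.57], [0, 0, -0.57], [0, 0, -0.57], [0, 0, -0.57], [0, 0, -0.57], [0, 0, -0.57], [0, 0, -0.57], [0, 0, -0.57], [0, 0, -0.57], [0, 0, -0.57], [0, 0, -0.57], [0, 0, 0]], "grip": [-1, -1, -1, -1, -1, -1, -1, -1, -1, -1, -1, -1]}}

```text
time: 2.55
ee_pos: [0.4295, 0.0651, 0.2851]
tcp_rot: [180.0, 0.0, 53.7]
wrist_force: [-0.8, 0.1, 0.9]
opening: 0.085
grasp_force: 0.0
```

```bash
python3 - <<'E'
from h import *
import cv2
o=bot.get_obs();print(o['ee_pos'],o['tcp_rot'],o['q'],o['time'])
im=bot.camera("wrist");cv2.imwrite("pics/w2.png",im)
E
```

```text
[0.42948933 0.06505627 0.28507911] [1.79995295e+02 2.72430428e-02 5.36817743e+01] [ 8.62773263e+00 -9.39015271e+00  1.32262165e+00  1.00728690e+02
 -2.26057952e-02  1.34945960e+02] 2.55
```

View pics/w2.png

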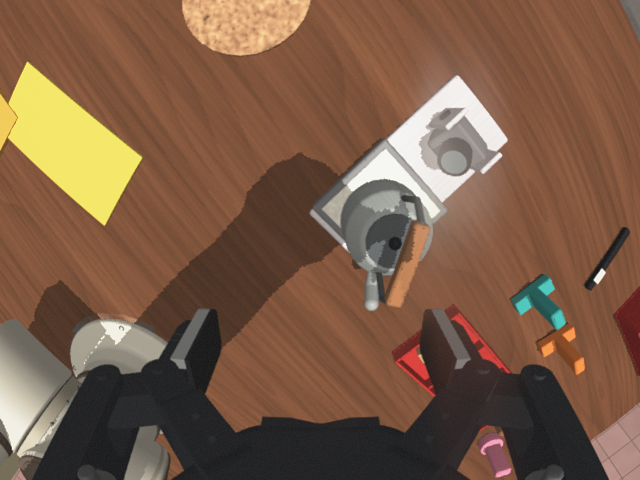

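The wrist view shows the bar (corners about (414,222),(429,226),(405,306),(387,303)), the lid knob (395,243), platform corners (387,142),(446,211),(311,212), and plate far corners (458,76),(508,140).

```bash
python3 - <<'E'
from h import *
np.set_printoptions(precision=4,suppress=True)
m=bot.camera_model("wrist")
def w(u,v,z):
    c,d=wray(m,u,v);return c+d*(z-c[2])/d[2]
C=[w(*p,.17) for p in((414,222),(429,226),(405,306),(387,303))]
print('bar',np.mean(C,0),C); d=(C[0]+C[1]-C[2]-C[3]);print('yaw',np.degrees(np.arctan2(d[1],d[0])),np.linalg.norm(d)/2)
print('knob',w(395,243,.121))
P=[w(*p,.03) for p in((387,142),(446,211),(311,212))];print('plat',P,'mid',(P[1]+P[2])/2)
F=[w(*p,.012) for p in((458,76),(508,140))];print('plate',F)
for a,b in((P[0],P[1]),(F[0],F[1]),(P[0],P[2])):
    e=a-b;print(np.degrees(np.arctan2(e[1],e[0])),np.linalg.norm(e))
print('mat',[w(*p,.005) for p in((183,12),(310,8),(247,55))])
print('lens',w(455,153,.075))
E
```

```text
bar [0.4686 0.0073 0.17  ] [array([0.4897, 0.0342, 0.17  ]), array([0.4973, 0.025 , 0.17  ]), array([ 0.4487, -0.0206,  0.17  ]), array([ 0.4387, -0.0094,  0.17  ])]
yaw 41.8239796087043 0.0668355072420956
knob [0.4679 0.0084 0.121 ]
plat [array([0.5194, 0.0697, 0.03  ]), array([ 0.5331, -0.0326,  0.03  ]), array([0.4093, 0.055 , 0.03  ])] mid [0.4712 0.0112 0.03  ]
plate [array([0.6333, 0.0837, 0.012 ]), array([ 0.6479, -0.0121,  0.012 ])]
97.65821398753815 0.10322909813438819
98.68392899396525 0.09687773437722501
7.625906119196609 0.11100956662588751
mat [array([0.4293, 0.3304, 0.005 ]), array([0.5423, 0.2388, 0.005 ]), array([0.4553, 0.2372, 0.005 ])]
lens [0.5651 0.0308 0.075 ]
```

>>> {"name": "carry_out", "arguments": {"linear": [[0.65, -0.96, 0], [0.65, -0.96, 0], [0.65, -0.96, 0], [0, 0, -0.9], [0, 0, -0.9], [0, 0, -0.9], [0, 0, -0.9], [0, 0, -0.9], [0, 0, -0.9], [0, 0, -0.7], [0, 0, -0.55], [0, 0, 0]], "rotation": [[0, 0, -0.5], [0, 0, -0.5], [0, 0, -0.49], [0, 0, 0], [0, 0, 0], [0, 0, 0], [0, 0, 0], [0, 0, 0], [0, 0, 0], [0, 0, 0], [0, 0, 0], [0, 0, 0]], "grip": [-1, -1, -1, -1, -1, -1, -1, -1, -1, -1, -1, -1]}}

```text
time: 3.8
ee_pos: [0.4671, 0.0093, 0.151]
tcp_rot: [-179.9, 0.1, 42.1]
wrist_force: [0.7, -0.6, 0.1]
opening: 0.0853
grasp_force: 0.0
```

>>> {"name": "carry_out", "arguments": {"linear": [[0, 0, 0], [0, 0, 0], [0, 0, 0], [0, 0, 0], [0, 0, 0], [0, 0, 0], [0, 0, 0], [0, 0, 0]], "rotation": [[0, 0, 0], [0, 0, 0], [0, 0, 0], [0, 0, 0], [0, 0, 0], [0, 0, 0], [0, 0, 0], [0, 0, 0]], "grip": [1, 1, 1, 1, 1, 1, 1, 1], "grip_force": 40}}

```text
time: 4.6
ee_pos: [0.4681, 0.009, 0.1525]
tcp_rot: [180.0, -0.0, 42.0]
wrist_force: [1.1, -0.8, 1.9]
opening: 0.0133
grasp_force: 41.2
```

>>> {"name": "carry_out", "arguments": {"linear": [[0, 0, 0.3], [0, 0, 0.5], [0, 0, 0.7], [0, 0, 0.7], [0, 0, 0.5], [0, 0, 0.3], [0, 0.3, 0], [0.05, 0.6, 0], [0.1, 0.8, 0], [0.1, 0.8, 0], [0.1, 0.8, 0], [0.1, 0.8, 0]], "rotation": [[0, 0, 0], [0, 0, 0], [0, 0, 0], [0, 0, 0], [0, 0, 0], [0, 0, 0], [0, 0, 0], [0, 0, 0], [0, 0, 0], [0, 0, 0], [0, 0, 0], [0, 0, 0]], "grip": [1, 1, 1, 1, 1, 1, 1, 1, 1, 1, 1, 1]}}

```text
time: 5.8
ee_pos: [0.4764, 0.0925, 0.2115]
tcp_rot: [-180.0, 0.1, 42.0]
wrist_force: [-0.1, -0.7, -4.4]
opening: 0.013
grasp_force: 40.3
```

>>> {"name": "carry_out", "arguments": {"linear": [[0.1, 0.9, 0], [0.1, 0.9, 0], [0.1, 0.9, 0], [0.1, 0.9, 0], [0.1, 0.9, 0], [0.1, 0.9, 0], [0.1, 0.9, 0], [0.1, 0.9, 0], [0.1, 0.9, 0], [0.1, 0.8, 0], [0.05, 0.6, 0], [0, 0.5, 0]], "rotation": [[0, 0, 0], [0, 0, 0], [0, 0, 0], [0, 0, 0], [0, 0, 0], [0, 0, 0], [0, 0, 0], [0, 0, 0], [0, 0, 0], [0, 0, 0], [0, 0, 0], [0, 0, 0]], "grip": [1, 1, 1, 1, 1, 1, 1, 1, 1, 1, 1, 1]}}

```text
time: 7.0
ee_pos: [0.4978, 0.2921, 0.2121]
tcp_rot: [-180.0, 0.0, 42.0]
wrist_force: [0.5, -0.2, -4.5]
opening: 0.013
grasp_force: 40.3
```

>>> {"name": "carry_out", "arguments": {"linear": [[0, 0.2, 0], [0, 0, 0], [0, 0, -0.5], [0, 0, -0.7], [0, 0, -0.7], [0, 0, -0.7], [0, 0, -0.6], [0, 0, -0.3], [0, 0, 0], [0, 0, 0]], "rotation": [[0, 0, 0], [0, 0, 0], [0, 0, 0], [0, 0, 0], [0, 0, 0], [0, 0, 0], [0, 0, 0], [0, 0, 0], [0, 0, 0], [0, 0, 0]], "grip": [1, 1, 1, 1, 1, 1, 1, 1, 1, 1]}}

```text
time: 8.0
ee_pos: [0.4979, 0.2951, 0.1426]
tcp_rot: [180.0, -0.0, 42.0]
wrist_force: [-0.0, -0.3, -5.6]
opening: 0.0131
grasp_force: 40.2
```

```bash
python3 - <<'E'
from h import *
import cv2
o=bot.get_obs();print(o['ee_pos'],o['tcp_rot'],o['wrist_force'],o['opening'],o['time'])
a=bot.camera("scene")[90:290,280:480];b=bot.camera("side")[150:350,180:380]
cv2.imwrite("pics/k1.png",cv2.resize(np.hstack([a,b]),None,fx=2,fy=2,interpolation=cv2.INTER_CUBIC))
E
```

```text
[0.4979038  0.29510005 0.14264776] [ 1.79996024e+02 -2.79148474e-02  4.20111428e+01] [-0.02832401 -0.30490068 -5.59281483] 0.013126755789797277 8.0
```

View pics/k1.png

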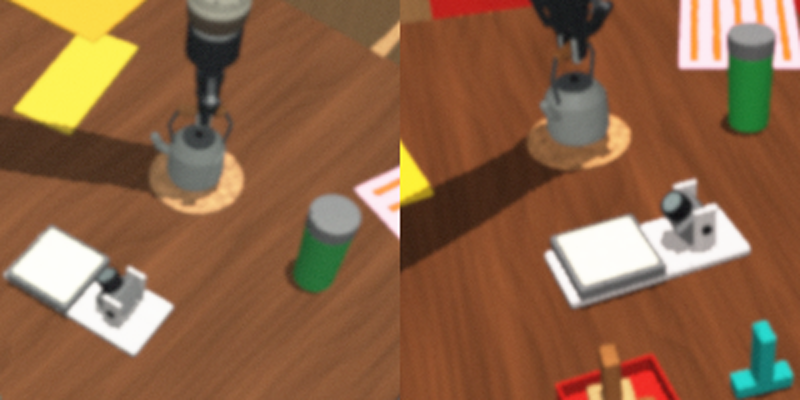

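The kettle hangs upright over the mat (about (195,165) left, (578,125) right), and the platform is empty. Its corners are at (52,228),(105,263),(65,310),(7,273) in the left crop.

>>> {"name": "carry_out", "arguments": {"linear": [[0, 0, -0.2], [0, 0, -0.15], [0, 0, -0.1], [0, 0, -0.1], [0, 0, -0.1], [0, 0, -0.05], [0, 0, 0], [0, 0, 0]], "rotation": [[0, 0, 0], [0, 0, 0], [0, 0, 0], [0, 0, 0], [0, 0, 0], [0, 0, 0], [0, 0, 0], [0, 0, 0]], "grip": [1, 1, 1, 1, 1, 1, 1, 1]}}

```text
time: 8.9
ee_pos: [0.4978, 0.295, 0.1283]
tcp_rot: [180.0, -0.0, 42.0]
wrist_force: [0.9, -0.0, -4.4]
opening: 0.013
grasp_force: 40.3
```

```bash
python3 - <<'E'
from h import *
np.set_printoptions(precision=4,suppress=True)
S=bot.camera_model("scene");D=bot.camera_model("side")
s=lambda u,v:(280+u/2,90+v/2); k=lambda u,v:(180+(u-400)/2,150+v/2)
a=np.array([onz(S,*s(*p),.03) for p in((52,228),(105,263),(65,310),(7,273))]);print(a,a.mean(0))
a=np.array([onz(D,*k(*p),.03) for p in((630,217),(664,266),(585,291),(550,242))]);print(a,a.mean(0))
E
```

```text
[[ 0.4217  0.0547  0.03  ]
 [ 0.524   0.0627  0.03  ]
 [ 0.5394 -0.0357  0.03  ]
 [ 0.4332 -0.0488  0.03  ]] [0.4796 0.0082 0.03  ]
[[ 0.5151  0.0626  0.03  ]
 [ 0.5307 -0.0399  0.03  ]
 [ 0.4324 -0.0555  0.03  ]
 [ 0.4101  0.0433  0.03  ]] [0.4721 0.0026 0.03  ]
```

>>> {"name": "carry_out", "arguments": {"linear": [[0, 0, -0.03], [0, 0, -0.03], [0, 0, 0], [0, 0, 0]], "rotation": [[0, 0, 0], [0, 0, 0], [0, 0, 0], [0, 0, 0]], "grip": [1, 1, 1, 1]}}

```text
time: 9.3
ee_pos: [0.498, 0.2951, 0.1275]
tcp_rot: [180.0, -0.0, 42.0]
wrist_force: [0.7, -0.8, 0.8]
opening: 0.0137
grasp_force: 40.8
```

>>> {"name": "carry_out", "arguments": {"linear": [[0, 0, 0], [0, 0, 0], [0, 0, 0], [0, 0, 0], [0, 0, 0], [0, 0, 0], [0, 0, 0.3], [0, 0, 0.6], [0, 0, 0.9], [0, 0, 0.9], [0, 0, 0.9], [0, 0, 0.9]], "rotation": [[0, 0, 0], [0, 0, 0], [0, 0, 0], [0, 0, 0], [0, 0, 0], [0, 0, 0], [0, 0, 0], [0, 0, 0], [0, 0, 0], [0, 0, 0], [0, 0, 0], [0, 0, 0]], "grip": [-0.7, -0.7, -0.7, -0.7, -0.7, -0.7, -0.7, -0.7, -0.7, -0.7, -0.7, -0.7]}}

```text
time: 10.5
ee_pos: [0.4979, 0.295, 0.2191]
tcp_rot: [180.0, -0.1, 42.0]
wrist_force: [-0.4, 0.4, 0.1]
opening: 0.0728
grasp_force: 0.0
```

>>> {"name": "carry_out", "arguments": {"linear": [[0, -0.3, 0.9], [0, -0.6, 0.9], [-0.17, -0.95, 0.9], [-0.17, -0.95, 0], [-0.17, -0.95, 0], [-0.17, -0.95, 0], [-0.17, -0.95, 0], [-0.17, -0.95, 0], [-0.17, -0.95, 0], [-0.17, -0.95, 0], [-0.17, -0.95, 0], [-0.17, -0.95, 0]], "rotation": [[0, 0, 0.3], [0, 0, 0.3], [0, 0, 0.3], [0, 0, 0.3], [0, 0, 0.3], [0, 0, 0.3], [0, 0, 0.3], [0, 0, 0.3], [0, 0, 0.3], [0, 0, 0.3], [0, 0, 0.3], [0, 0, 0.3]], "grip": [-0.7, -0.7, -0.7, -0.7, -0.7, -0.7, -0.7, -0.7, -0.7, -0.7, -0.7, -0.7]}}

```text
time: 11.7
ee_pos: [0.4636, 0.0863, 0.2723]
tcp_rot: [179.9, -0.0, 70.9]
wrist_force: [-0.4, 0.4, 0.0]
opening: 0.0727
grasp_force: 0.0
```

>>> {"name": "carry_out", "arguments": {"linear": [[-0.17, -0.95, 0], [-0.17, -0.95, 0], [-0.17, -0.95, 0], [-0.17, -0.95, 0], [-0.17, -0.95, 0], [-0.17, -0.95, 0], [-0.17, -0.95, 0], [-0.17, -0.95, 0], [-0.17, -0.95, 0], [-0.17, -0.95, 0], [0, -0.5, 0], [0, 0, 0]], "rotation": [[0, 0, 0.3], [0, 0, 0.3], [0, 0, 0.3], [0, 0, 0.3], [0, 0, 0.3], [0, 0, 0.3], [0, 0, 0.3], [0, 0, 0.3], [0, 0, 0], [0, 0, 0], [0, 0, 0], [0, 0, 0]], "grip": [-0.7, -0.7, -0.7, -0.7, -0.7, -0.7, -0.7, -0.7, -0.7, -0.7, -0.7, -0.7]}}

```text
time: 12.9
ee_pos: [0.4298, -0.1137, 0.2718]
tcp_rot: [180.0, 0.0, 89.9]
wrist_force: [0.1, 0.2, -1.1]
opening: 0.0725
grasp_force: 0.0
```

```bash
python3 - <<'E'
from h import *
import cv2
o=bot.get_obs();print(o['ee_pos'],o['tcp_rot'],o['q'],o['time'])
m=bot.camera_model("wrist");im=bot.camera("wrist");np.save("T3.npy",m['camera_from_world'])
cv2.imwrite("pics/w3full.png",im)
cv2.imwrite("pics/w3.png",cv2.resize(im[:450],(800,562),interpolation=cv2.INTER_CUBIC))
E
```

```text
[ 0.42983706 -0.1137304   0.27176853] [1.79953249e+02 1.21325438e-02 8.99200724e+01] [-1.48203527e+01 -8.52924729e+00  5.61311286e-01  9.90422591e+01
  1.62136279e-04  7.52595701e+01] 12.9
```

View pics/w3.png

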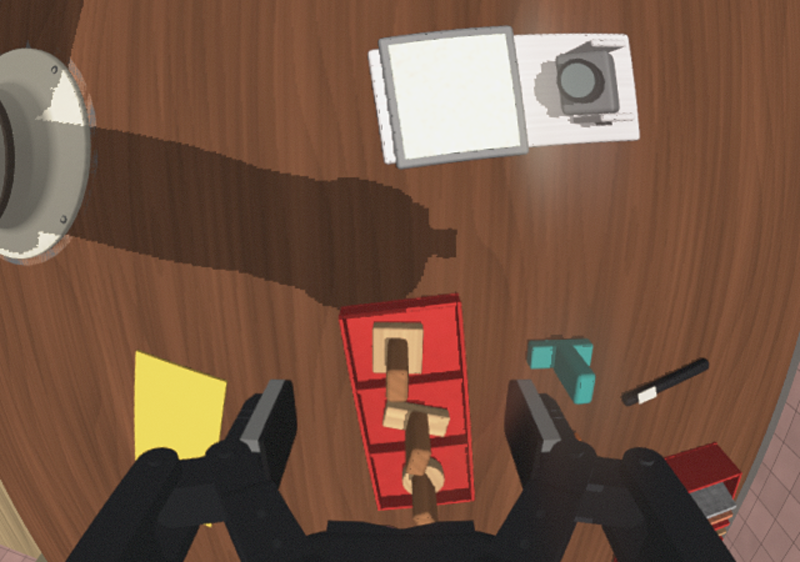

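The square stamp stands in the bay nearest the stand: base corners (374,325),(421,322),(423,373),(378,375), handle top around (397,388), its thin side along world x. Platform corners are (380,42),(511,28),(527,152),(398,167), and the lens is at (579,82), all in the 1.25x picture.

```bash
python3 - <<'E'
from h import *
np.set_printoptions(precision=4,suppress=True)
m=bot.camera_model("wrist");m['camera_from_world']=np.load("T3.npy")
def w(u,v,z):
    c,d=wray(m,u/1.25,v/1.25);return c+d*(z-c[2])/d[2]
def q(n,pts,z):
    a=np.array([w(*p,z) for p in pts]);e=np.roll(a,-1,0)-a
    print(n,a.mean(0),a[:,:2].tolist(),'len',np.linalg.norm(e,axis=1),'ang',np.degrees(np.arctan2(e[:,1],e[:,0])))
q('base',((374,325),(421,322),(423,373),(378,375)),.024)
q('top',((386,371),(408,370),(408,403),(386,405)),.089)
q('plat',((380,42),(511,28),(527,152),(398,167)),.03)
q('platwhite',((389,48),(506,37),(520,148),(402,161)),.03)
q('tray',((340,308),(460,294),(473,498),(379,510)),.025)
print('lens',w(579,82,.075))
F=[w(*p,.012) for p in((627,36),(638,138))];print('far',F)
E
```

```text
base [ 0.4294 -0.2118  0.024 ] [[0.4071466532231695, -0.1876585048707403], [0.44896322074140527, -0.18485488824098617], [0.4516466408260125, -0.2362628986831931], [0.4096689134629639, -0.23829495012490753]] len [0.0419 0.0515 0.042  0.0507] ang [   3.8357  -87.012  -177.2286   92.8516]
top [ 0.4278 -0.2142  0.089 ] [[0.4194412033480604, -0.1993259796519552], [0.4364052453428411, -0.19847397915813708], [0.436577411012463, -0.22856389582506328], [0.41896546560770725, -0.23045074748394237]] len [0.017  0.0301 0.0177 0.0311] ang [   2.8752  -89.6722 -173.885    89.1243]
plat [0.4746 0.0099 0.03  ] [[0.4149677143735525, 0.053536310737604675], [0.5200700596940844, 0.0694450544560266], [0.5342740903813651, -0.03427502684522962], [0.4289578430301445, -0.04921440166611603]] len [0.1063 0.1047 0.1064 0.1037] ang [   8.6072  -82.2021 -171.9263   97.7535]
platwhite [0.4746 0.0085 0.03  ] [[0.42206527461075144, 0.04835064445532741], [0.5158053499176165, 0.06120194067172549], [0.5282065306595933, -0.03127972243520722], [0.43216590964223717, -0.04434999164616973]] len [0.0946 0.0933 0.0969 0.0932] ang [   7.8063  -82.3626 -172.2502   96.2184]
tray [ 0.4444 -0.2855  0.025 ] [[0.3775268015598248, -0.1711157327380014], [0.48261956851394144, -0.15833594129019826], [0.5112063197071819, -0.39781838821709214], [0.4062152170915462, -0.4146149772593556]] len [0.1059 0.2412 0.1063 0.2452] ang [   6.9334  -83.1929 -170.9108   96.7195]
lens [0.5611 0.0216 0.075 ]
far [array([0.6343, 0.0817, 0.012 ]), array([ 0.6469, -0.013 ,  0.012 ])]
```

>>> {"name": "carry_out", "arguments": {"linear": [[0, -0.9, 0], [0, -1, 0], [-0.06, -1, 0], [0, -1, -0.5], [0, -0.95, -0.8], [0, -0.1, -1], [0, 0, -1], [0, 0, -1], [0, 0, -1], [0, 0, -1], [0, 0, -1], [0, 0, -1]], "rotation": [[0, 0, 0.1], [0, 0, 0.1], [0, 0, 0.1], [0, 0, 0], [0, 0, 0], [0, 0, 0], [0, 0, 0], [0, 0, 0], [0, 0, 0], [0, 0, 0], [0, 0, 0], [0, 0, 0]], "grip": [-0.7, -0.7, -0.7, -0.7, -0.7, -0.7, -0.7, -0.7, -0.7, -0.7, -0.7, -0.7]}}

```text
time: 14.15
ee_pos: [0.429, -0.211, 0.1045]
tcp_rot: [180.0, -0.0, 92.5]
wrist_force: [0.1, 0.2, -0.7]
opening: 0.0725
grasp_force: 0.0
```

>>> {"name": "carry_out", "arguments": {"linear": [[0, 0, -0.9], [0, 0, -0.8], [0, 0, -0.55], [0, 0, -0.3], [0, 0, 0], [0, 0, 0]], "rotation": [[0, 0, 0], [0, 0, 0], [0, 0, 0], [0, 0, 0], [0, 0, 0], [0, 0, 0]], "grip": [-0.7, -0.7, -0.7, -0.7, -0.7, -0.7]}}

```text
time: 14.75
ee_pos: [0.429, -0.212, 0.0548]
tcp_rot: [180.0, 0.0, 92.4]
wrist_force: [-0.7, 0.1, 0.2]
opening: 0.0724
grasp_force: 0.0
```

>>> {"name": "carry_out", "arguments": {"linear": [[0, 0, 0], [0, 0, 0], [0, 0, 0], [0, 0, 0], [0, 0, 0], [0, 0, 0], [0, 0, 0], [0, 0, 0]], "rotation": [[0, 0, 0], [0, 0, 0], [0, 0, 0], [0, 0, 0], [0, 0, 0], [0, 0, 0], [0, 0, 0], [0, 0, 0]], "grip": [1, 1, 1, 1, 1, 1, 1, 1], "grip_force": 40}}

```text
time: 15.55
ee_pos: [0.4288, -0.212, 0.0544]
tcp_rot: [180.0, 0.0, 92.4]
wrist_force: [0.6, 1.7, 5.0]
opening: 0.0173
grasp_force: 39.9
```

```bash
python3 - <<'E'
from h import *
import cv2
o=bot.get_obs();print(o['ee_pos'],o['tcp_rot'],o['wrist_force'],o['q'],o['opening'],o['time'])
a=bot.camera("side")[290:450,220:380];b=bot.camera("scene")[210:370,150:310]
cv2.imwrite("pics/k2.png",cv2.resize(np.hstack([a,b]),None,fx=2.5,fy=2.5,interpolation=cv2.INTER_CUBIC))
E
```

```text
[ 0.42875305 -0.21202993  0.0543692 ] [1.79974392e+02 1.14865389e-02 9.24126118e+01] [0.63725864 1.68164565 4.98954214] [-2.63149304e+01 -4.31302669e+00 -1.97438797e+01  7.45411699e+01
  2.23567636e-03  6.12724558e+01] 0.017339577376587808 15.55
```

View pics/k2.png

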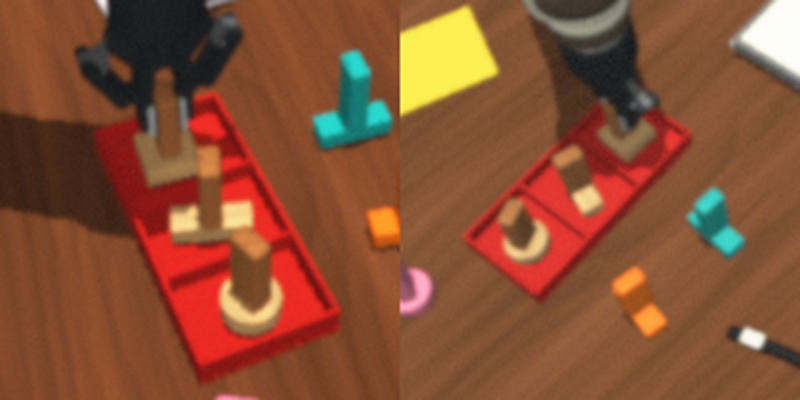

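Both views show the fingers on the square stamp's handle; the oblong and round stamps are untouched.

>>> {"name": "carry_out", "arguments": {"linear": [[0, 0, 0.4], [0, 0, 0.8], [0, 0, 1], [0, 0, 1], [0, 0, 1], [0.07, 0.6, 1], [0.07, 0.9, 1], [0.07, 1, 1], [0.07, 1, 1], [0.07, 1, 0.6], [0.07, 1, 0.44], [0.07, 1, 0]], "rotation": [[0, 0, 0], [0, 0, 0], [0, 0, 0], [0, 0, 0], [0, 0, 0], [0, 0, 0.1], [0, 0, 0.1], [0, 0, 0.1], [0, 0, 0.1], [0, 0, 0.1], [0, 0, 0.1], [0, 0, 0.1]], "grip": [1, 1, 1, 1, 1, 1, 1, 1, 1, 1, 1, 1]}}

```text
time: 16.85
ee_pos: [0.4386, -0.0813, 0.2403]
tcp_rot: [179.9, 0.0, 98.0]
wrist_force: [0.3, -0.3, -0.8]
opening: 0.0176
grasp_force: 39.4
```

>>> {"name": "carry_out", "arguments": {"linear": [[0.07, 1, 0], [0.07, 1, 0], [0.07, 1, 0], [0.07, 0.8, 0], [0.08, 0.4, 0], [0, 0.18, 0], [0, 0, 0], [0, 0, 0], [0, 0, 0], [0, 0, 0], [0, 0, 0], [0, 0, 0]], "rotation": [[0.061, -0.433, 0], [0.061, -0.433, 0], [0.061, -0.433, 0], [0.061, -0.433, 0], [0.061, -0.433, 0], [0.061, -0.433, 0], [0.061, -0.433, 0], [0.061, -0.433, 0], [0.061, -0.433, 0], [0.061, -0.433, 0], [0, 0, 0], [0, 0, 0]], "grip": [1, 1, 1, 1, 1, 1, 1, 1, 1, 1, 1, 1]}}

```text
time: 18.05
ee_pos: [0.4452, 0.0055, 0.2391]
tcp_rot: [145.1, 0.0, 98.0]
wrist_force: [0.6, 0.5, -1.3]
opening: 0.0176
grasp_force: 39.5
```

```bash
python3 - <<'E'
from h import *
import cv2
from scipy.spatial.transform import Rotation as R
o=bot.get_obs();print(o['ee_pos'],o['tcp_rot'],o['wrist_force'],o['torque'],o['opening'],o['time'])
Q=R.from_euler('xyz',o['tcp_rot'],degrees=True);z=Q.apply([0,0,1]);f=np.array(o['ee_pos'])+.0504*z
print('face',f,'tilt',np.degrees(np.arccos(-z[2])),'az',np.degrees(np.arctan2(z[1],z[0])))
c8,s8=np.cos(np.radians(8)),np.sin(np.radians(8))
P=np.array([.4745,.0095,0]);L=P+[.086*c8,.086*s8,.075];n=np.array([-.5736*c8,-.5736*s8,.8192])
print('dist',(f-L)@n,'off',(f-L)-((f-L)@n)*n)
a=bot.camera("side")[150:330,190:390];b=bot.camera("scene")[110:290,250:450]
cv2.imwrite("pics/k3.png",cv2.resize(np.hstack([a,b]),None,fx=2,fy=2,interpolation=cv2.INTER_CUBIC))
E
```

```text
[0.44522286 0.0055264  0.23911262] [1.45065116e+02 7.46821891e-03 9.79984253e+01] [ 0.61469258  0.49934231 -1.26952675] [-0.10707515  0.55643313 -0.0267941 ] 0.017638828721914825 18.05
face [0.47380416 0.00953699 0.19779453] tilt 34.93488461134293 az 7.987733703543035
dist 0.15031517454011817 off [-4.77203407e-04  6.77221252e-05 -3.43660960e-04]
```

View pics/k3.png

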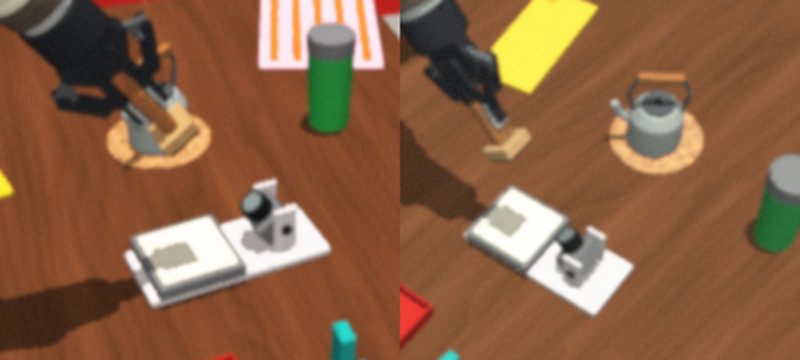

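Both views show the stamp held face down and forward, aimed at the lens. The kettle stands upright within the mat at (655,125) in the right crop. I'll hold briefly, then hand in.

>>> {"name": "carry_out", "arguments": {"linear": [[0, 0, 0], [0, 0, 0], [0, 0, 0], [0, 0, 0], [0, 0, 0]], "rotation": [[0, 0, 0], [0, 0, 0], [0, 0, 0], [0, 0, 0], [0, 0, 0]], "grip": [1, 1, 1, 1, 1]}}

```text
time: 18.65
ee_pos: [0.4456, 0.0056, 0.2388]
tcp_rot: [145.0, -0.0, 98.0]
wrist_force: [0.3, -0.5, -0.5]
opening: 0.0173
grasp_force: 39.5
```

```bash
python3 -c "
from workcell import bot
o=bot.get_obs();print(o['ee_pos'],o['opening'],max(abs(x) for x in o['qd']));print(bot.job_done())"
```

```text
[0.44559739 0.0056432  0.2388028 ] 0.017272490773231418 0.16400066260487736
the job is handed in; nothing more can be done
None
```

The kettle stands upright on the cork mat, and the arm is holding the square stamp's face squarely to the lens, centred and about 15 cm away by my measurements; I handed the job in at about 19 s, and no verdict came back.

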